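# Catch the last long nuts from the dispenser in a pan

### The job

Pick up the pan by its handle and hold it under the mouth of the nut dispenser, pressing the dispenser's push paddle back gently with the pan's rim so that the gate drops and all three long nuts slide into the pan, without spilling one or leaning hard on the dispenser. Then set the pan with the nuts down gently with its round base on the rubber mat, let go, and leave the other things on the bench as they are.

Things in the scene. Friction and masses are not known exactly. Their poses are not given: they have to be found in the camera images.
- dispenser: Nut dispenser bolted to the bench: grey sheet-metal hopper and open-topped chute on dark steel columns, 320 mm long, 150 wide, 390 high. Origin: on the bench under the front column (50 x 50 mm), z up. The chute slopes 26 degrees down to its mouth at the -x end; it is 44 mm wide (62 over the gate's arms), sides 36 high. Free space below the mouth; base plate from 60 mm behind the lip.
- lip (a point): Middle of the lip, the lower end of the chute's floor: 110 mm to -x of the dispenser's origin, 200 mm above the bench; axes as the dispenser's. The nuts leave here to -x: the first topples off slowly, the last may fly 70 mm out. Gate parts reach 17 mm below the lip; a pan rim 40 to 55 mm below it meets the paddle well.
- paddle_rest (a point): Usual middle of the resting push paddle's face, 17 mm before (-x) and 48 mm below the lip. The paddle: an upright steel plate 60 mm wide, 50 high, lower edge leaning 14 degrees to -x, slotted to the gate's arms, so it may sit up to 15 mm nearer or farther in x (unmeasured: feel for it). Pushed to +x: 2.5 N starts it, 4.5 N after 38 mm opens the gate, hard stop at 44 mm. Springs back.
- nut1: Long hexagon (coupling) nut, bright steel, 56 mm long, 24 mm across flats, about 0.11 kg. Origin at its middle, x along its length. At the start it lies lengthwise in the chute, number 1 from the mouth, held back by the gate.
- nut2: Long hexagon (coupling) nut, bright steel, 56 mm long, 24 mm across flats, about 0.11 kg. Origin at its middle, x along its length. At the start it lies lengthwise in the chute, number 2 from the mouth, held back by the gate.
- nut3: Long hexagon (coupling) nut, bright steel, 56 mm long, 24 mm across flats, about 0.11 kg. Origin at its middle, x along its length. At the start it lies lengthwise in the chute, number 3 from the mouth, held back by the gate.
- pan: Round aluminium pan: 140 mm across the rim, 124 at the foot, 60 high, wall 3 mm, about 0.22 kg (0.18 to 0.28). Origin: centre of its underside, z up. Its straight level black handle points to its -x: 14 mm wide, 26 high (30 to 56 mm above the underside), from 67 to 182 mm from the pan's axis. A firm grip (110 N) across it, 105 mm from the axis, carries the nuts without slipping.
- pan_in (a point): Centre of the pan's inner floor, 4 mm above its underside.
- mat: Black rubber mat fixed on the bench, 200 x 200 mm, 4 mm thick. Origin: centre of its underside; x and y along its sides. The pan ends here.
- paint_tin: Bystander: paint tin, 100 mm across, 120 mm high. Origin: centre of its underside.
- oil_bottle: Bystander: grey oil bottle, 68 mm across, 170 mm high. Origin: centre of its underside.
- wrench: Bystander: steel wrench 190 mm long lying on the bench along its x axis. Origin: under its middle.
There are look-alikes about, which are no part of the job. Leave any orange or purple look-alike of the nut2 alone.

How it is judged:
By the outcome, as a careful person would: the job done as asked, in the order asked, and still so for the second after the job is handed in, with the robot touching nothing.
It also fails if it takes over 54 s, if anything falls off the work surface, if the arm or the gripper's body presses on something with over 40 N, if the wrist force passes 120 N, or if a joint passes its speed limit or range.

### The arm

A 6-joint arm with a two-finger parallel gripper is mounted at the origin on the work surface. World frame = base frame: x ahead of the robot, y to its left, z up, the work surface at z = 0. Lengths are in mm, angles in rad, forces in N, time in s.
With the tool pointing down it reaches from about 300 to 775 mm from the base axis. Payload 14.6 kg.
Tool frame: the origin (TCP) lies midway between the tips of the shut fingers; the grasp point (between the pads) lies 19 mm behind it (manip.hold_point_z is the distance from the TCP to the grasp point, in mm); z points along the fingers, y is the direction in which the jaws open and shut (so a half turn about z gives the same grasp; the last joint's range is limited). The gripper opens to 94 mm and grips with 3 to 60 N. Pads are 16 mm wide; open, the fingers measure 119 mm over their backs; the gripper's body (75 mm by 177 mm) begins 78 mm behind the grasp point.
Start: joints at [-1.409, 0.3, 1.521, -0, 1.321, -0.067], TCP at [124.739, -535.658, 205.446] pointing down, gripper open.
Joint ranges: [-3.03, 3.03], [-0.79, 2.21], [0.23, 2.52], [-1.04, 4.18], [0, 3.07], [-2.55, 2.55]. Speed limits (rad/s): [2.22, 2.22, 2.57, 3.14, 3.14, 3.14].

### API

Orientations are given as [roll, pitch, yaw] about the fixed x, y, z axes, in that order (R = Rz(yaw) Ry(pitch) Rx(roll)).
In Python, from cell import manip gives the robot as it stands.
- The arm moves only by the shell command python3 -m crank 'ROWS' [OPENING] [FORCE]. ROWS is JSON, a list of rows, each an object with "offset": the shift along the world's x, y, z in m, a list of three; "spin": the turn about the world's z in degrees. In form: [{"offset": [dx, dy, dz], "spin": spin}, ...]. A call has exactly 8 rows; each row is the pose to reach, as a shift and turn from the pose measured when the call began; what a row does not reach only later rows make up. A row lasts 1/12 s, in which the tool goes at most 41.7 mm and 7.16 degrees, less where a joint would pass 70% of its speed; a pose out of reach is approached as far as the arm can. A call with a gripper value outside its range is refused whole. OPENING is the opening, from 0 (shut) to 1 (fully open), set as the call begins (- or left out, the last holds). The fingers move at their own pace and stop on an object; FORCE is the grip in N (left out, the last holds). Time passes only in rows, so rows that repeat a pose let the fingers close, or fill a call up. It gives the time, the measured TCP pose, the force and the opening at its end, in the units of the state.
- manip.read_state(): the state, without advancing time (a new reading comes with each control period).
- manip.camera(name): name is "side" or "top"; returns a dict with "pixels" (384x512x3 uint8, red, green, blue), "fx", "fy", "cx", "cy" (pixels), "extrinsics" (4x4, takes a point from world to camera coordinates). Camera axes: x right, y down, z forward; pixel columns grow to the right and rows downward; lengths in mm; the calibration is good to about 2 mm. A picture is of the moment at which its call begins. There is no depth.
- manip.sign_off(): hands the job in, once; it reports no verdict.
Trained networks look in a picture, given as the dict that the camera call returned (one of the last four; its "shot" number tells which), for a name from the list of things; names that differ only in an ending like _2 or _b are one class to them, and where a whole thing is asked for, a point or a joint stands for the part that bears it (a point fixed in the world has none). Each returns a list of dicts, best first, with "conf" (0 to 1); they miss things now and then, are a little off and sometimes report something else, mostly with a low value. They report only what shows in the picture. A call takes as long as a camera call. They do not tell look-alikes from the thing itself.
- manip.search_frame(picture, name): "location" ([x, y, z] in mm, in world coordinates, good to about 4 mm: the middle of the surface that is visible of it).
- manip.masks_of(picture, name): "mask" (384x512 bool, what is visible of it).
The state is a dict: "clock": time; "joints": joint angles; "qd": joint speeds; "effort": joint torques, N m; "eef_pos": TCP position; "eef_rot": TCP orientation; "wrist_force": force on the tool from outside, world axes, zero at the start; "moment": the same for the moment, N m; "finger_gap": finger opening in mm.
Only numpy, scipy, OpenCV 4.12 (cv2) and the standard library are available. Lean on these libraries where they do the work, as an engineer would, in place of code of your own. Each camera call takes 0.05 s, during which the arm holds its last target. There are 200 camera calls.

## Working session

There is one attempt and no reset: what is moved stays moved. The work goes in short steps, Python scripts to look and compute and a shell command to move; the robot and the scene stay as the last step left them, time stands still between calls to the robot, and variables do not carry over. Pictures are saved under pics/ and viewed, about 8 in all and at most 12, crops included, and the job is handed in when it is done.

```bash
ls; mkdir -p pics; python3 - <<'E'
from cell import manip
import cv2,numpy as np
s=manip.read_state();print(s)
for n in("top","side"):
    p=manip.camera(n)
    cv2.imwrite(f"pics/{n}0.png",cv2.resize(p["pixels"][:,:,::-1],(768,576),interpolation=cv2.INTER_CUBIC))
    print(n,p["fx"],p["cx"],p["cy"],np.round(p["extrinsics"],3).tolist())
    for o in("dispenser","lip","paddle_rest","nut1","pan","pan_in","mat","paint_tin","oil_bottle","wrench"):
        try:
            for r in manip.search_frame(p,o)[:4]: print(o,np.round(r["location"],0),round(r["conf"],2))
        except Exception as e: print(o,e)
E
```

```text
pics
{'clock': 0.0, 'joints': array([-1.40858978e+00,  3.00496231e-01,  1.52158069e+00, -2.56760433e-05,
        1.32069399e+00, -6.66082965e-02]), 'qd': array([-0.00061363,  0.00048695,  0.00149812,  0.00192611, -0.00055531,
       -0.00070478]), 'effort': array([-1.50225183e-03, -5.31809664e+01, -3.52739096e+01,  7.07448344e-02,
        2.45594530e-02, -6.55714962e-05]), 'eef_pos': array([ 124.69656158, -535.40860179,  204.87271105]), 'eef_rot': array([-3.14041536e+00, -5.36089486e-05,  2.28821182e-01]), 'wrist_force': array([-0.05033677,  0.2728034 , -0.76129775]), 'moment': array([ 0.05398284,  0.00905428, -0.01778265]), 'finger_gap': 93.84720766454596}
top 396.04892696436156 252.32995916149255 195.40018111991742 [[-0.027, -1.0, 0.003, 9.491], [-0.989, 0.027, -0.145, 646.24], [0.145, -0.007, -0.989, 986.343], [0.0, 0.0, 0.0, 1.0]]
dispenser [654. 377. 303.] 0.58
lip [654. 375. 303.] 0.88
paddle_rest [650. 379. 299.] 0.64
paddle_rest [603. 239. 256.] 0.27
nut1 [605. 237. 254.] 0.85
nut1 [624. 288. 277.] 0.72
nut1 [533.  52.  19.] 0.71
nut1 [466. 234.  21.] 0.7
pan [546. -79.   7.]
[... 191 characters left out ...]
6
wrench [710. -14.   5.] 0.56
side 346.4352924581327 250.1245471501838 189.67044360831667 [[-0.957, -0.289, 0.001, 588.159], [-0.219, 0.725, -0.653, 246.423], [0.188, -0.625, -0.758, 864.257], [0.0, 0.0, 0.0, 1.0]]
dispenser [652. 370. 308.] 0.74
dispenser [589. 200. 232.] 0.46
lip [654. 370. 303.] 0.85
paddle_rest [649. 371. 309.] 0.72
paddle_rest [715. -17.  12.] 0.49
nut1 [472. 347.  21.] 0.81
nut1 [535.  55.  21.] 0.76
nut1 [469. 243.  21.] 0.71
nut1 [626. 294. 280.] 0.67
pan [548. -88.  29.] 0.69
pan_in [549. -87.  26.] 0.74
mat [ 510. -311.    2.] 0.64
paint_tin [ 730. -298.  105.] 0.62
paint_tin [ 728. -162.   97.] 0.19
oil_bottle [ 731. -161.   97.] 0.57
wrench [710. -14.  12.] 0.56
```

View pics/top0.png

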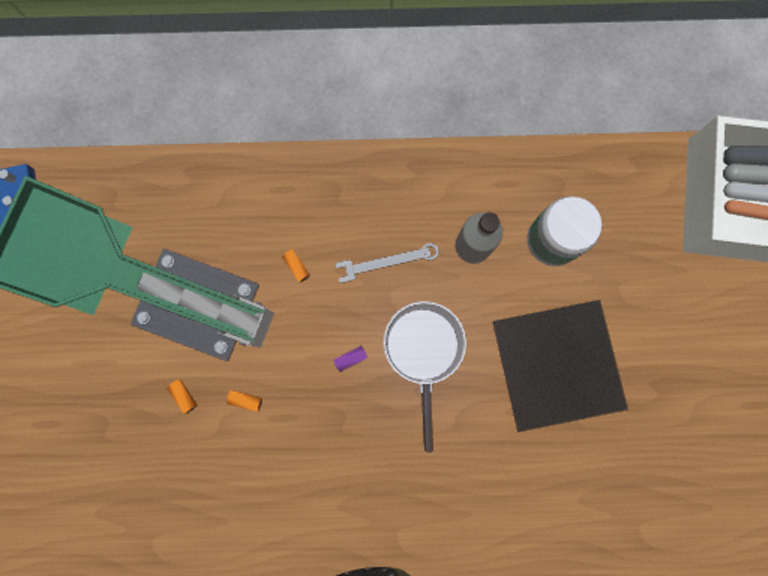

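View pics/side0.png

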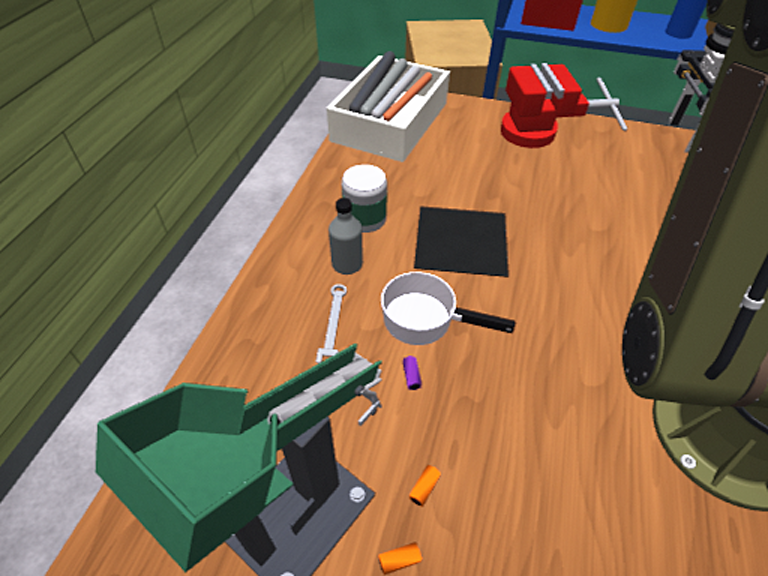

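The top view shows the green chute, with its mouth near (245,318) and the paddle just beyond at (262,328). The pan rim is centred near (425,343) with its handle end at (429,450), and the mat is near (560,366). The side view agrees. The orange and purple nuts are decoys.

```bash
cat > h.py <<'E'
from cell import manip
import cv2,numpy as np
def ray(p,uv,z):
    E=np.array(p["extrinsics"]);R,t=E[:3,:3],E[:3,3];c=-R.T@t
    d=R.T@np.array([(uv[0]-p["cx"])/p["fx"],(uv[1]-p["cy"])/p["fy"],1]);return c+d*(z-c[2])/d[2]
def proj(p,X):
    E=np.array(p["extrinsics"]);q=E[:3,:3]@np.array(X)+E[:3,3]
    return np.array([p["fx"]*q[0]/q[2]+p["cx"],p["fy"]*q[1]/q[2]+p["cy"]])
E
python3 - <<'E'
from h import *
p=manip.camera("top"); s=manip.camera("side")
r=lambda u,v,z:np.round(ray(p,((u+.5)/1.5-.5,(v+.5)/1.5-.5),z)[:2],1)
print("plate bolts",[r(*q,12) for q in((168,261),(244,289),(143,317),(221,347))])
c=[r(*q,8) for q in((162,249),(259,284),(227,360),(132,325))];print("plate",c)
d=(c[1]-c[0]+c[2]-c[3]);d/=np.linalg.norm(d);print("dir",d,"yaw",np.degrees(np.arctan2(-d[1],-d[0])))
print("lip from plate",(c[1]+c[2])/2+60*d)
n=[x["location"] for x in manip.search_frame(p,"nut1")];print(np.round(n))
print("chute end z200",r(248,320,200), "paddle top-edge z175", r(262,328,160))
print("pan rim",r(425,343,60),"handle end",r(429,450,56),"handle root",r(426,387,56))
for k,z in(("pan",60),("mat",4)):
    m=manip.masks_of(p,k)[0]["mask"].astype(np.uint8)
    cn=max(cv2.findContours(m,0,2)[0],key=cv2.contourArea)
    if k=="mat":
        b=cv2.boxPoints(cv2.minAreaRect(cn));print("mat",[np.round(ray(p,q,z)[:2]) for q in b],np.round(ray(p,b.mean(0),z)))
    else:
        o=cv2.morphologyEx(m,cv2.MORPH_OPEN,np.ones((15,15)));cn=max(cv2.findContours(o,0,2)[0],key=cv2.contourArea)
        e=cv2.fitEllipse(cn);print(k,e,np.round(ray(p,e[0],z)))
im=p["pixels"][140:260,80:200,::-1];cv2.imwrite("pics/c1.png",cv2.resize(im,(600,600),interpolation=cv2.INTER_CUBIC))
im2=s["pixels"][215:315,160:285,::-1];cv2.imwrite("pics/c2.png",cv2.resize(im2,(750,600),interpolation=cv2.INTER_CUBIC))
E
```

```text
plate bolts [array([720.9, 371.9]), array([665.8, 234. ]), array([620. , 414.1]), array([562.7, 274.2])]
plate [array([744.3, 384.8]), array([674.9, 207.9]), array([539.7, 264.4]), array([606.6, 434.9])]
dir [-0.3652378  -0.93091425] yaw 68.57778176656798
lip from plate [585.38573182 180.29514479]
[[626. 291. 279.]
 [589. 191. 231.]
 [484. 339.  20.]
 [703. 142.  22.]
 [532.  50.  20.]
 [605. 240. 258.]
 [467. 236.  20.]]
chute end z200 [589.5 186.1] paddle top-edge z175 [580.9 173.2]
pan rim [557.1 -84.1] handle end [379.9 -84.2] handle root [483.3 -83.2]
pan ((282.72991943359375, 228.2123260498047), (53.361289978027344, 54.19887161254883), 96.65682983398438) [558. -83.  60.]
mat [array([ 596., -210.]), array([ 636., -412.]), array([ 435., -441.]), array([ 397., -244.])] [ 514. -327.    4.]
```

View pics/c1.png

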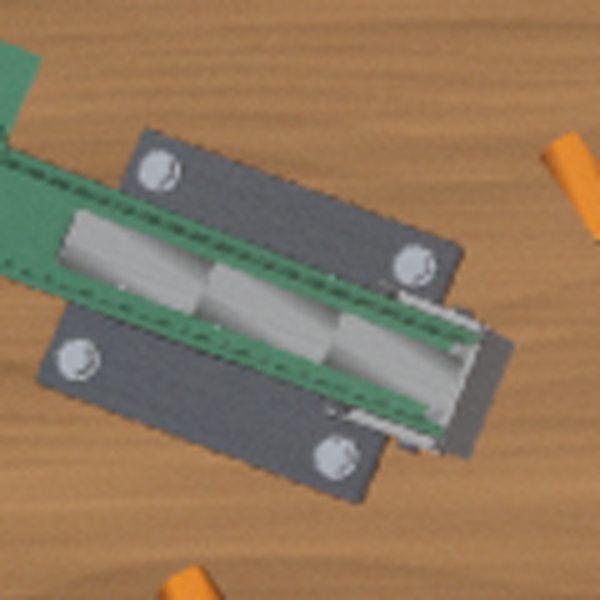

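View pics/c2.png

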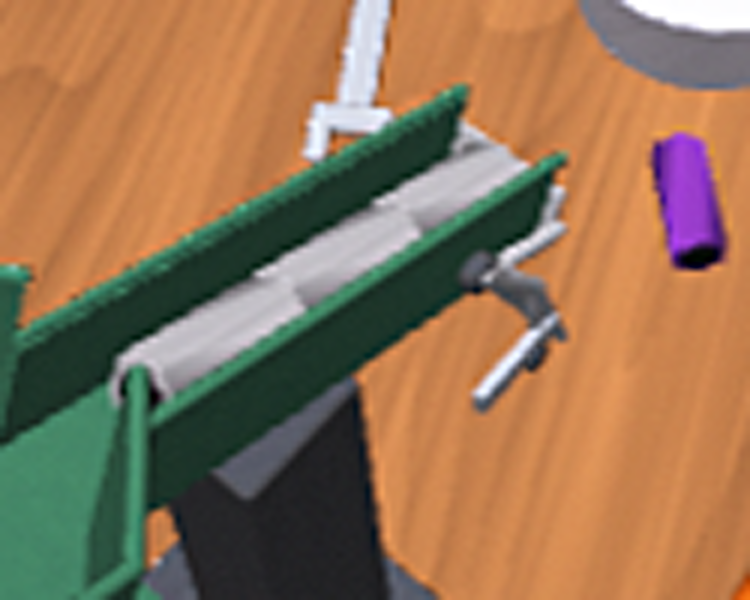

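```bash
python3 -m crank '[{"offset":[0.03,0.04,0],"spin":-2},{"offset":[0.05,0.07,0],"spin":-4},{"offset":[0.075,0.1,0],"spin":-6},{"offset":[0.1,0.135,0],"spin":-8},{"offset":[0.125,0.17,0],"spin":-10},{"offset":[0.15,0.2,0],"spin":-12},{"offset":[0.17,0.23,0],"spin":-13.1},{"offset":[0.18,0.245,0],"spin":-13.1}]' 0.5 60
python3 - <<'E'
from h import *
p=manip.camera("top")
r=lambda u,v,z:np.round(ray(p,(80+(u+.5)/5-.5,140+(v+.5)/5-.5),z)[:2],1)
a,b=r(513,345,128),r(468,457,128);print("paddle low",a,b,(a+b)/2,np.degrees(np.arctan2(*(a-b)[::-1])))
a,b=r(485,342,233),r(440,432,233);print("walls top end",a,b,(a+b)/2,np.degrees(np.arctan2(*(a-b)[::-1])))
E
```

```text
clock: 2.02
eef_pos: [306.2, -287.9, 205.7]
eef_rot: [3.141, -0.001, 0.001]
wrist_force: [-0.2, 0.5, 0.8]
finger_gap: 47.6
paddle low [607. 161.] [554.2 182.4] [580.6 171.7] -22.06286168503704
walls top end [596.3 154.8] [558.6 173.7] [577.45 164.25] -26.625810199385405
```

```bash
python3 -m crank '[{"offset":[0.024,0.033,0],"spin":0},{"offset":[0.048,0.066,0],"spin":0},{"offset":[0.072,0.1,0],"spin":0},{"offset":[0.096,0.133,0],"spin":0},{"offset":[0.12,0.165,0],"spin":0},{"offset":[0.138,0.19,-0.02],"spin":0},{"offset":[0.149,0.204,-0.05],"spin":0},{"offset":[0.149,0.204,-0.07],"spin":0}]'
python3 - <<'E'
from h import *
for n in("top","side"):
    p=manip.camera(n);q=p["pixels"][:,:,::-1]
    print(n,proj(p,[455,-84,43]))
    im=q[190:330,200:380] if n=="top" else q[150:290,220:400]
    cv2.imwrite(f"pics/{n}1.png",cv2.resize(im,(540,420),interpolation=cv2.INTER_CUBIC))
a,b=[cv2.imread(f"pics/{n}1.png") for n in("top","side")]
cv2.imwrite("pics/g1.png",cv2.resize(np.hstack([a,b]),(800,311)))
E
```

```text
clock: 2.73
eef_pos: [456.8, -80.7, 133.9]
eef_rot: [-3.141, -0.001, 0.006]
wrist_force: [-0.0, -0.5, -0.2]
finger_gap: 47.2
top [284.1524685  269.00044691]
side [313.31821103 210.24109426]
```

View pics/g1.png

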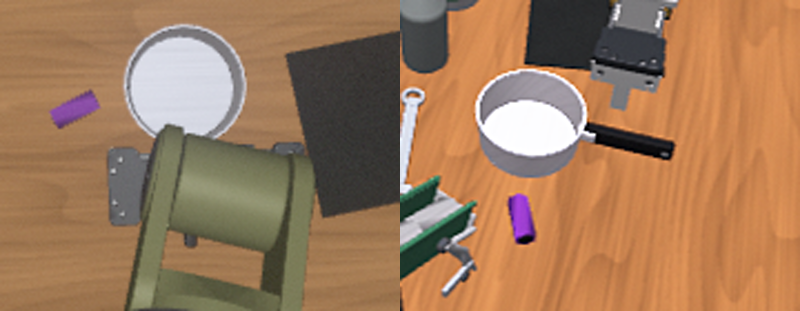

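The jaws are over the handle with open clearance on both sides, and the handle at about (610,137) in the crop matches the predicted grasp point. Lowering now.

```bash
python3 -m crank '[{"offset":[-0.003,-0.003,-0.015],"spin":-0.3},{"offset":[-0.003,-0.003,-0.035],"spin":-0.3},{"offset":[-0.003,-0.003,-0.055],"spin":-0.3},{"offset":[-0.003,-0.003,-0.075],"spin":-0.3},{"offset":[-0.003,-0.003,-0.092],"spin":-0.3},{"offset":[-0.003,-0.003,-0.104],"spin":-0.3},{"offset":[-0.003,-0.003,-0.11],"spin":-0.3},{"offset":[-0.003,-0.003,-0.11],"spin":-0.3}]'
python3 -m crank '[{"offset":[0,0,0],"spin":0},{"offset":[0,0,0],"spin":0},{"offset":[0,0,0],"spin":0},{"offset":[0,0,0],"spin":0},{"offset":[0,0,0],"spin":0},{"offset":[0,0,0],"spin":0},{"offset":[0,0,0],"spin":0},{"offset":[0,0,0],"spin":0}]' 0 60
```

```text
clock: 3.5
eef_pos: [451.5, -85.9, 23.2]
eef_rot: [-3.14, 0.005, -0.002]
wrist_force: [0.0, 0.4, -0.6]
finger_gap: 46.6
clock: 4.17
eef_pos: [451.8, -86.0, 23.5]
eef_rot: [-3.14, 0.004, -0.002]
wrist_force: [-1.8, -0.2, 5.3]
finger_gap: 13.7
```

```bash
python3 -m crank '[{"offset":[0,0,0.005],"spin":0},{"offset":[0,0,0.015],"spin":0},{"offset":[0,0,0.03],"spin":0},{"offset":[0,0,0.047],"spin":0},{"offset":[0,0,0.065],"spin":0},{"offset":[0,0,0.08],"spin":0},{"offset":[0,0,0.09],"spin":0},{"offset":[0,0,0.093],"spin":0}]'
python3 -m crank '[{"offset":[0.002,0.002,0],"spin":2},{"offset":[0.006,0.006,0],"spin":6},{"offset":[0.011,0.01,0],"spin":11},{"offset":[0.016,0.015,0],"spin":16},{"offset":[0.021,0.02,0],"spin":21},{"offset":[0.026,0.025,0],"spin":26},{"offset":[0.031,0.029,0],"spin":31},{"offset":[0.034,0.032,0],"spin":35}]'
python3 -m crank '[{"offset":[0.003,0.002,0],"spin":5},{"offset":[0.005,0.004,0],"spin":10},{"offset":[0.007,0.006,0],"spin":15},{"offset":[0.009,0.008,0],"spin":20},{"offset":[0.01,0.009,0],"spin":25},{"offset":[0.01,0.009,0],"spin":30},{"offset":[0.01,0.009,0],"spin":33},{"offset":[0.01,0.009,0],"spin":33.5}]'
python3 - <<'E'
from h import *
s=manip.read_state();print(s["eef_pos"],s["eef_rot"],s["wrist_force"])
for n,sl in(("top",np.s_[130:290,80:320]),("side",np.s_[170:330,160:400])):
    p=manip.camera(n);q=p["pixels"][:,:,::-1]
    cv2.imwrite(f"pics/{n}2.png",cv2.resize(q[sl],(600,400),interpolation=cv2.INTER_CUBIC))
    print(n,"lip",proj(p,[585,180,200]),"padlow",proj(p,[581,172,128]))
    print([np.round(x["location"]) for x in manip.search_frame(p,"pan")])
cv2.imwrite("pics/g2.png",cv2.resize(np.vstack([cv2.imread(f"pics/{n}2.png") for n in("top","side")]),(450,600)))
E
```

```text
clock: 4.83
eef_pos: [452.3, -86.1, 118.3]
eef_rot: [-3.141, 0.002, -0.002]
wrist_force: [0.2, 0.2, -2.3]
finger_gap: 13.8
clock: 5.5
eef_pos: [486.2, -53.7, 117.7]
eef_rot: [-3.14, 0.003, 0.614]
wrist_force: [0.4, 0.8, -2.4]
finger_gap: 13.5
clock: 6.17
eef_pos: [495.9, -44.7, 117.1]
eef_rot: [-3.139, 0.003, 1.201]
wrist_force: [0.1, -0.2, -2.6]
finger_gap: 13.8
[495.85540695 -44.66260215 117.06495406] [-3.13876517  0.00332684  1.20121213] [ 0.08046124 -0.1999125  -2.64568675]
top lip [167.91754486 215.11913414] padlow [177.57570186 219.59825279]
[array([535.,  70.,  95.]), array([ 724., -170.,  111.])]
side lip [238.53195637 247.26611718] padlow [242.16377762 261.80572168]
[array([530.,  35., 111.])]
```

View pics/g2.png

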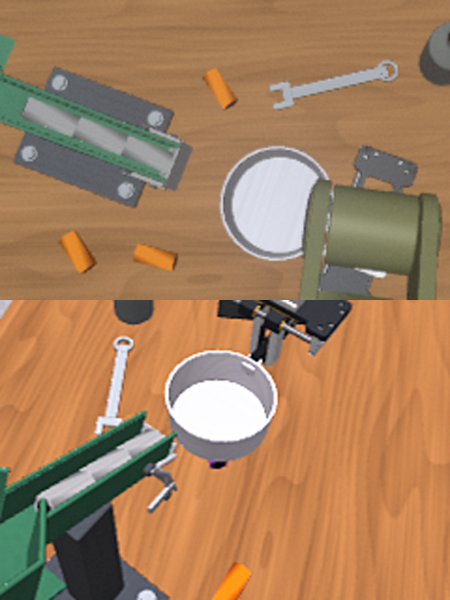

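The pan is level in front of the mouth, centred at about (273,204) in the top crop with the paddle edge at (180,165). Next I check the lateral line-up and the gap.

```bash
python3 - <<'E'
from h import *
p=manip.camera("top")
r=lambda u,v,z:np.round(ray(p,(80+u/1.875,130+v/1.875),z)[:2],1)
c=r(275,204,153);print("pan rim c",c, "rim near",r(221,204,153))
u=np.array([.366,.930]);n=np.array([-u[1],u[0]]);L=np.array([585,180])
m=manip.masks_of(p,"pan")[0]["mask"].astype(np.uint8)
o=cv2.morphologyEx(m,cv2.MORPH_OPEN,np.ones((15,15)));e=cv2.fitEllipse(max(cv2.findContours(o,0,2)[0],key=cv2.contourArea))
c2=ray(p,e[0],153)[:2];print("ellipse",e,c2)
for k in(c,c2,np.array([534,55])):print("ahead",(L-k)@u,"lat",(k-L)@n)
for k,z in(((187,145),128),((168,190),128)): print("paddle",r(*k,z))
E
```

```text
pan rim c [531.4  54.5] rim near [533.2 120.7]
ellipse ((222.7269287109375, 236.3456268310547), (47.67823791503906, 63.22665023803711), 7.405592441558838) [537.286963    63.47007311]
ahead 136.3326 lat 3.9150000000000205
ahead 125.83580354448375 lat 1.7231711677601282
ahead 134.916 lat 1.6799999999999997
paddle [610.2 166.8]
paddle [553.6 190.9]
```

```bash
python3 -m crank '[{"offset":[0.0015,0.0035,0],"spin":0},{"offset":[0.003,0.0075,0],"spin":0},{"offset":[0.0045,0.0115,0],"spin":0},{"offset":[0.006,0.015,0],"spin":0},{"offset":[0.0075,0.019,0],"spin":0},{"offset":[0.009,0.0225,0],"spin":0},{"offset":[0.01,0.025,0],"spin":0},{"offset":[0.01,0.025,0],"spin":0}]'
python3 -m crank '[{"offset":[0.0007,0.0018,0],"spin":0},{"offset":[0.0014,0.0036,0],"spin":0},{"offset":[0.002,0.0055,0],"spin":0},{"offset":[0.003,0.0074,0],"spin":0},{"offset":[0.0036,0.0092,0],"spin":0},{"offset":[0.0044,0.011,0],"spin":0},{"offset":[0.005,0.013,0],"spin":0},{"offset":[0.0055,0.014,0],"spin":0}]'
python3 -m crank '[{"offset":[0.0007,0.0018,0],"spin":0},{"offset":[0.0014,0.0036,0],"spin":0},{"offset":[0.002,0.0055,0],"spin":0},{"offset":[0.003,0.0074,0],"spin":0},{"offset":[0.0036,0.0092,0],"spin":0},{"offset":[0.0036,0.0092,0],"spin":0},{"offset":[0.0036,0.0092,0],"spin":0},{"offset":[0.0036,0.0092,0],"spin":0}]'
```

```text
clock: 7.13
eef_pos: [506.3, -19.2, 117.5]
eef_rot: [-3.14, 0.003, 1.198]
wrist_force: [0.0, 0.7, -2.2]
finger_gap: 13.9
clock: 7.8
eef_pos: [511.9, -5.0, 117.6]
eef_rot: [-3.14, 0.003, 1.198]
wrist_force: [0.3, -0.2, -2.2]
finger_gap: 13.5
clock: 8.47
eef_pos: [515.5, 4.2, 117.5]
eef_rot: [-3.14, 0.003, 1.198]
wrist_force: [-0.7, -0.0, -0.8]
finger_gap: 13.6
```

```bash
python3 -m crank '[{"offset":[0.0004,0.001,0],"spin":0},{"offset":[0.0008,0.002,0],"spin":0},{"offset":[0.0012,0.003,0],"spin":0},{"offset":[0.0016,0.004,0],"spin":0},{"offset":[0.002,0.005,0],"spin":0},{"offset":[0.0022,0.0056,0],"spin":0},{"offset":[0.0022,0.0056,0],"spin":0},{"offset":[0.0022,0.0056,0],"spin":0}]'
python3 -m crank '[{"offset":[0.0004,0.001,0],"spin":0},{"offset":[0.0008,0.002,0],"spin":0},{"offset":[0.0012,0.003,0],"spin":0},{"offset":[0.0016,0.004,0],"spin":0},{"offset":[0.002,0.005,0],"spin":0},{"offset":[0.0022,0.0056,0],"spin":0},{"offset":[0.0022,0.0056,0],"spin":0},{"offset":[0.0022,0.0056,0],"spin":0}]'
python3 -c "
from h import *
f=[]
for i in range(4): manip.camera('side'); f.append(manip.read_state()['wrist_force'])
print(np.mean(f,0))"
```

```text
clock: 9.13
eef_pos: [517.7, 9.8, 117.5]
eef_rot: [-3.14, 0.003, 1.198]
wrist_force: [-0.2, -0.4, -2.1]
finger_gap: 13.4
clock: 9.8
eef_pos: [519.9, 15.5, 117.5]
eef_rot: [-3.14, 0.003, 1.198]
wrist_force: [-0.5, -1.6, -2.9]
finger_gap: 13.5
[-0.8910749  -2.01280244 -2.83760181]
```

Contact is felt: about 2.2 N along the push. Pressing on gently.

```bash
python3 -m crank '[{"offset":[0.0008,0.002,0],"spin":0},{"offset":[0.0016,0.004,0],"spin":0},{"offset":[0.0024,0.006,0],"spin":0},{"offset":[0.0032,0.008,0],"spin":0},{"offset":[0.004,0.01,0],"spin":0},{"offset":[0.0048,0.012,0],"spin":0},{"offset":[0.0055,0.014,0],"spin":0},{"offset":[0.006,0.0155,0],"spin":0}]'
python3 -m crank '[{"offset":[0.0008,0.002,0],"spin":0},{"offset":[0.0016,0.004,0],"spin":0},{"offset":[0.0024,0.006,0],"spin":0},{"offset":[0.0032,0.008,0],"spin":0},{"offset":[0.004,0.01,0],"spin":0},{"offset":[0.0048,0.012,0],"spin":0},{"offset":[0.0051,0.013,0],"spin":0},{"offset":[0.0051,0.013,0],"spin":0}]'
python3 -c "
from h import *
f=[]
for i in range(3): p=manip.camera('side'); f.append(manip.read_state()['wrist_force'])
print(np.mean(f,0), [np.round(x['location']) for x in manip.search_frame(p,'nut1')])"
```

```text
clock: 10.67
eef_pos: [525.9, 31.1, 117.4]
eef_rot: [-3.139, 0.003, 1.198]
wrist_force: [-1.1, -3.8, -5.3]
finger_gap: 13.6
clock: 11.33
eef_pos: [530.9, 44.3, 117.3]
eef_rot: [-3.139, 0.003, 1.198]
wrist_force: [-1.9, -3.7, -5.2]
finger_gap: 13.5
[-2.03921541 -3.78788141 -4.98406919] [array([472., 349.,  18.]), array([627., 294., 280.]), array([469., 243.,  22.]), array([588., 200., 231.]), array([606., 244., 261.])]
```

```bash
python3 -m crank '[{"offset":[0.0003,0.0008,0],"spin":0},{"offset":[0.0007,0.0016,0],"spin":0},{"offset":[0.001,0.0025,0],"spin":0},{"offset":[0.0013,0.0033,0],"spin":0},{"offset":[0.0015,0.0037,0],"spin":0},{"offset":[0.0015,0.0037,0],"spin":0},{"offset":[0.0015,0.0037,0],"spin":0},{"offset":[0.0015,0.0037,0],"spin":0}]'
python3 -c "
from h import *
f=[]
for i in range(3): p=manip.camera('side'); f.append(manip.read_state()['wrist_force'])
print(np.mean(f,0), [np.round(x['location']) for x in manip.search_frame(p,'nut1')])"
```

```text
clock: 12.2
eef_pos: [532.4, 47.7, 117.4]
eef_rot: [-3.139, 0.003, 1.198]
wrist_force: [-2.2, -3.4, -5.6]
finger_gap: 13.6
[-1.91327025 -3.23745305 -6.53116609] [array([467., 240.,  22.]), array([476., 347.,  21.]), array([608., 243., 260.]), array([587., 196., 231.]), array([622., 295., 282.])]
```

```bash
python3 -m crank '[{"offset":[0.0003,0.0008,0],"spin":0},{"offset":[0.0007,0.0016,0],"spin":0},{"offset":[0.001,0.0025,0],"spin":0},{"offset":[0.0011,0.0028,0],"spin":0},{"offset":[0.0011,0.0028,0],"spin":0},{"offset":[0.0011,0.0028,0],"spin":0},{"offset":[0.0011,0.0028,0],"spin":0},{"offset":[0.0011,0.0028,0],"spin":0}]'
python3 -c "
from h import *
f=[]
for i in range(3): p=manip.camera('side'); f.append(manip.read_state()['wrist_force'])
print(np.mean(f,0), [np.round(x['location']) for x in manip.search_frame(p,'nut1')])
cv2.imwrite('pics/s3.png',cv2.resize(p['pixels'][190:330,160:370,::-1],(750,500),interpolation=cv2.INTER_CUBIC))"
```

```text
clock: 13.07
eef_pos: [533.6, 50.6, 117.4]
eef_rot: [-3.139, 0.003, 1.198]
wrist_force: [-1.3, -3.6, -6.0]
finger_gap: 13.6
[-3.3486057  -8.71110177 -7.33092425] [array([466., 243.,  25.]), array([478., 346.,  20.]), array([551., 120., 135.]), array([561., 155., 148.]), array([ 728., -159.,   97.])]
```

View pics/s3.png

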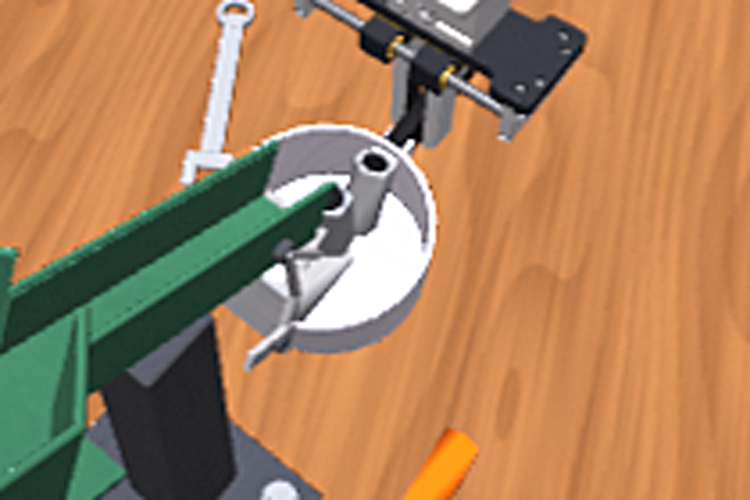

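The gate opened and the chute is empty. One nut stands at the far wall near (372,185), one is just below the mouth, and one lies on the floor. I'll hold so they settle.

```bash
python3 -m crank '[{"offset":[0,0,0],"spin":0},{"offset":[0,0,0],"spin":0},{"offset":[0,0,0],"spin":0},{"offset":[0,0,0],"spin":0},{"offset":[0,0,0],"spin":0},{"offset":[0,0,0],"spin":0},{"offset":[0,0,0],"spin":0},{"offset":[0,0,0],"spin":0}]'
python3 -c "
from h import *
f=[]
for i in range(3): p=manip.camera('side'); f.append(manip.read_state()['wrist_force'])
t=manip.camera('top')
print(np.mean(f,0), [np.round(x['location']) for x in manip.search_frame(p,'nut1')])
a=cv2.resize(p['pixels'][210:310,190:320,::-1],(520,400),interpolation=cv2.INTER_CUBIC);b=cv2.resize(t['pixels'][170:270,130:200,::-1],(280,400),interpolation=cv2.INTER_CUBIC)
cv2.imwrite('pics/s4.png',np.hstack([a,b]))"
```

```text
clock: 13.93
eef_pos: [533.5, 50.5, 117.4]
eef_rot: [-3.139, 0.003, 1.198]
wrist_force: [-1.1, -3.5, -6.1]
finger_gap: 13.9
[-1.41934061 -2.91881803 -6.30531905] [array([475., 346.,  21.]), array([468., 242.,  22.]), array([567., 173., 106.]), array([556., 134., 142.]), array([559., 162., 144.])]
```

View pics/s4.png

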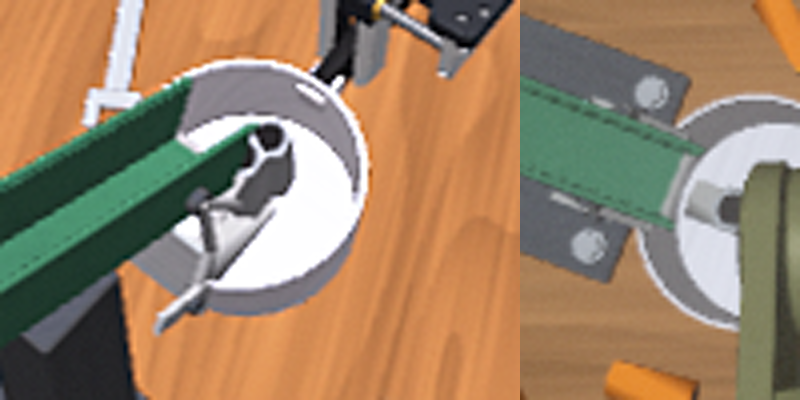

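All three nuts are in the pan, with two leaning on each other below the gate. I'm backing off slowly along the dispenser's axis.

```bash
python3 -m crank '[{"offset":[-0.0003,-0.0007,0],"spin":0},{"offset":[-0.0008,-0.002,0],"spin":0},{"offset":[-0.0015,-0.0037,0],"spin":0},{"offset":[-0.0022,-0.0056,0],"spin":0},{"offset":[-0.003,-0.0075,0],"spin":0},{"offset":[-0.0037,-0.0095,0],"spin":0},{"offset":[-0.0045,-0.0114,0],"spin":0},{"offset":[-0.0052,-0.0133,0],"spin":0}]'
python3 -m crank '[{"offset":[-0.0008,-0.002,0],"spin":0},{"offset":[-0.0016,-0.004,0],"spin":0},{"offset":[-0.0024,-0.006,0],"spin":0},{"offset":[-0.0032,-0.008,0],"spin":0},{"offset":[-0.004,-0.01,0],"spin":0},{"offset":[-0.0048,-0.012,0],"spin":0},{"offset":[-0.0055,-0.014,0],"spin":0},{"offset":[-0.0063,-0.016,0],"spin":0}]'
python3 -m crank '[{"offset":[-0.001,-0.0025,0],"spin":0},{"offset":[-0.002,-0.005,0],"spin":0},{"offset":[-0.003,-0.0075,0],"spin":0},{"offset":[-0.004,-0.01,0],"spin":0},{"offset":[-0.005,-0.0125,0],"spin":0},{"offset":[-0.006,-0.015,0],"spin":0},{"offset":[-0.007,-0.0175,0],"spin":0},{"offset":[-0.008,-0.02,0],"spin":0}]'
python3 -m crank '[{"offset":[-0.0015,-0.0035,0],"spin":0},{"offset":[-0.003,-0.0075,0],"spin":0},{"offset":[-0.005,-0.0125,0],"spin":0},{"offset":[-0.007,-0.0175,0],"spin":0},{"offset":[-0.009,-0.0225,0],"spin":0},{"offset":[-0.011,-0.0275,0],"spin":0},{"offset":[-0.0125,-0.0315,0],"spin":0},{"offset":[-0.013,-0.033,0],"spin":0}]'
python3 -c "
from h import *
f=[]
for i in range(2): p=manip.camera('side'); f.append(manip.read_state()['wrist_force'])
print(np.mean(f,0), [np.round(x['location']) for x in manip.search_frame(p,'nut1')])
cv2.imwrite('pics/s5.png',cv2.resize(p['pixels'][180:320,170:380,::-1],(750,500),interpolation=cv2.INTER_CUBIC))"
```

```text
clock: 14.85
eef_pos: [528.3, 37.1, 117.5]
eef_rot: [-3.14, 0.003, 1.198]
wrist_force: [-0.9, -2.7, -4.6]
finger_gap: 13.5
clock: 15.52
eef_pos: [522.0, 20.9, 117.5]
eef_rot: [-3.14, 0.003, 1.198]
wrist_force: [-0.1, -1.4, -4.5]
finger_gap: 14.0
clock: 16.18
eef_pos: [513.9, 0.7, 117.5]
eef_rot: [-3.14, 0.003, 1.198]
wrist_force: [0.7, -0.8, -6.1]
finger_gap: 13.7
clock: 16.85
eef_pos: [500.7, -33.0, 117.5]
eef_rot: [-3.14, 0.003, 1.197]
wrist_force: [-0.4, 0.2, -5.4]
finger_gap: 13.3
[ 0.06320671  0.22560724 -5.9464248 ] [array([473., 346.,  20.]), array([540.,  93., 108.]), array([535.,  80., 151.]), array([467., 240.,  24.]), array([522.,  48., 138.])]
```

View pics/s5.png

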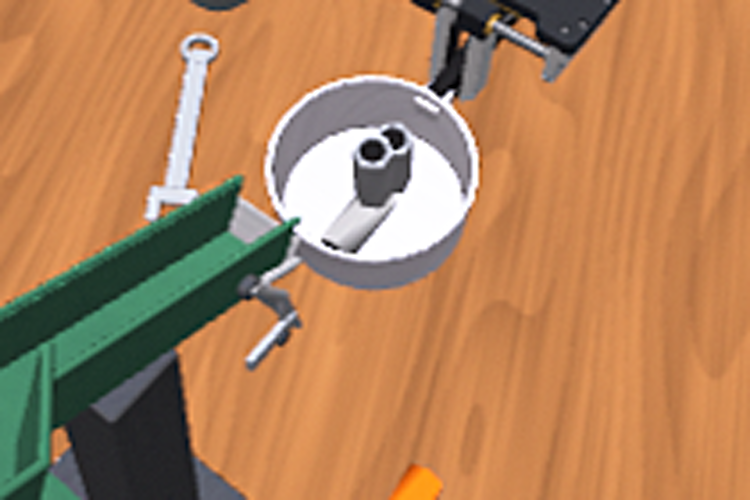

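All three nuts are in the pan, two upright and one lying at about (360,225), and the paddle has sprung back. I'm carrying the pan smoothly to the mat without rotating it.

```bash
python3 -m crank '[{"offset":[0,-0.0015,0],"spin":0},{"offset":[0,-0.005,0],"spin":0},{"offset":[-0.001,-0.0105,0],"spin":0},{"offset":[-0.001,-0.018,0],"spin":0},{"offset":[-0.002,-0.027,0],"spin":0},{"offset":[-0.002,-0.037,0],"spin":0},{"offset":[-0.003,-0.048,0],"spin":0},{"offset":[-0.004,-0.06,0],"spin":0}]'
python3 -m crank '[{"offset":[-0.001,-0.012,0],"spin":0},{"offset":[-0.002,-0.024,0],"spin":0},{"offset":[-0.0025,-0.036,0],"spin":0},{"offset":[-0.003,-0.048,0],"spin":0},{"offset":[-0.004,-0.06,0],"spin":0},{"offset":[-0.005,-0.072,0],"spin":0},{"offset":[-0.0055,-0.084,0],"spin":0},{"offset":[-0.006,-0.096,0],"spin":0}]'
python3 -m crank '[{"offset":[-0.001,-0.012,0],"spin":0},{"offset":[-0.002,-0.024,0],"spin":0},{"offset":[-0.0025,-0.036,0],"spin":0},{"offset":[-0.003,-0.048,0],"spin":0},{"offset":[-0.004,-0.06,0],"spin":0},{"offset":[-0.005,-0.072,0],"spin":0},{"offset":[-0.0055,-0.084,0],"spin":0},{"offset":[-0.006,-0.096,0],"spin":0}]'
python3 -m crank '[{"offset":[-0.001,-0.012,0],"spin":0},{"offset":[-0.002,-0.024,0],"spin":0},{"offset":[-0.0025,-0.036,0],"spin":0},{"offset":[-0.003,-0.048,0],"spin":0},{"offset":[-0.004,-0.059,0],"spin":0},{"offset":[-0.005,-0.069,0],"spin":0},{"offset":[-0.0055,-0.077,0],"spin":0},{"offset":[-0.006,-0.083,0],"spin":0}]'
```

```text
clock: 17.67
eef_pos: [496.8, -93.6, 117.5]
eef_rot: [-3.14, 0.003, 1.198]
wrist_force: [0.2, 0.6, -4.9]
finger_gap: 13.8
clock: 18.33
eef_pos: [490.7, -190.9, 117.5]
eef_rot: [-3.14, 0.003, 1.197]
wrist_force: [0.2, -0.5, -6.2]
finger_gap: 13.2
clock: 19.0
eef_pos: [484.6, -288.1, 117.5]
eef_rot: [-3.14, 0.003, 1.197]
wrist_force: [0.2, -0.6, -5.3]
finger_gap: 13.6
clock: 19.67
eef_pos: [478.5, -372.0, 117.4]
eef_rot: [-3.14, 0.003, 1.197]
wrist_force: [-0.6, 0.2, -5.6]
finger_gap: 13.3
```

Remaining to the mat: (-3.5, -52).

```bash
python3 -m crank '[{"offset":[-0.001,-0.006,0],"spin":0},{"offset":[-0.001,-0.014,0],"spin":0},{"offset":[-0.002,-0.023,0],"spin":0},{"offset":[-0.002,-0.032,0],"spin":0},{"offset":[-0.003,-0.04,0],"spin":0},{"offset":[-0.003,-0.047,0],"spin":0},{"offset":[-0.0035,-0.051,0],"spin":0},{"offset":[-0.0035,-0.052,0],"spin":0}]'
python3 -m crank '[{"offset":[0,0,-0.002],"spin":0},{"offset":[0,0,-0.007],"spin":0},{"offset":[0,0,-0.014],"spin":0},{"offset":[0,0,-0.022],"spin":0},{"offset":[0,0,-0.03],"spin":0},{"offset":[0,0,-0.038],"spin":0},{"offset":[0,0,-0.044],"spin":0},{"offset":[0,0,-0.046],"spin":0}]'
python3 - <<'E'
from h import *
print(manip.read_state()["eef_pos"])
ims=[]
for n in("top","side"):
    p=manip.camera(n);print(n,[np.round(x["location"]) for x in manip.search_frame(p,"pan")],[np.round(x["location"]) for x in manip.search_frame(p,"nut1")])
    print(proj(p,[514,-325,4]),proj(p,[514,-325,107]))
    sl=np.s_[180:320,300:460] if n=="top" else np.s_[100:240,230:390]
    ims.append(cv2.resize(p["pixels"][sl][:,:,::-1],(400,350),interpolation=cv2.INTER_CUBIC))
cv2.imwrite("pics/m.png",np.hstack(ims))
E
```

```text
clock: 20.33
eef_pos: [474.8, -424.7, 117.3]
eef_rot: [-3.14, 0.003, 1.197]
wrist_force: [-0.5, 0.4, -6.0]
finger_gap: 13.4
clock: 21.0
eef_pos: [474.4, -424.3, 69.7]
eef_rot: [-3.138, 0.002, 1.197]
wrist_force: [-1.0, -0.6, -5.3]
finger_gap: 13.6
[ 474.40577871 -424.31021168   69.68994929]
top [array([ 503., -343.,   40.])] [array([483., 339.,  20.]), array([704., 141.,  19.]), array([ 510., -315.,  114.]), array([535.,  53.,  24.]), array([468., 232.,  20.]), array([ 501., -349.,   96.]), array([ 516., -301.,   57.])]
[372.14899532 243.50926797] [385.01878398 242.4523509 ]
side [array([ 508., -352.,   67.])] [array([473., 347.,  20.]), array([468., 242.,  24.]), array([532.,  51.,  24.]), array([ 510., -308.,   60.]), array([ 497., -342.,   81.])]
[306.83688246 158.42326849] [310.945734   134.67117749]
```

View pics/m.png

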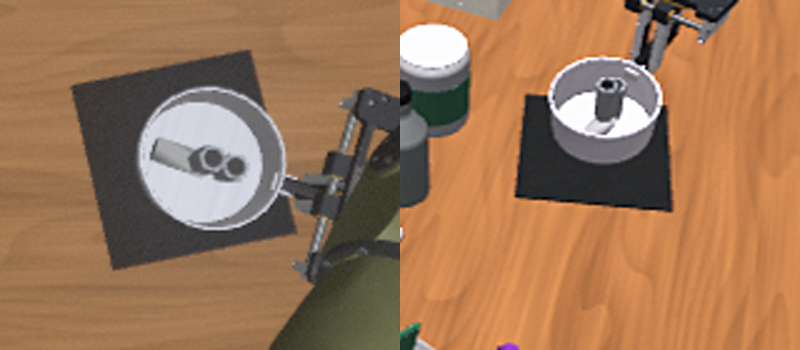

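The rim is centred at (212,157) in the top crop, as predicted, and the mat centre is at (182,160) as expected. All three nuts are inside. I'm lowering the pan to contact.

```bash
python3 -m crank '[{"offset":[0,0,-0.003],"spin":0},{"offset":[0,0,-0.009],"spin":0},{"offset":[0,0,-0.016],"spin":0},{"offset":[0,0,-0.023],"spin":0},{"offset":[0,0,-0.029],"spin":0},{"offset":[0,0,-0.034],"spin":0},{"offset":[0,0,-0.037],"spin":0},{"offset":[0,0,-0.038],"spin":0}]'
python3 -m crank '[{"offset":[0,0,-0.0005],"spin":0},{"offset":[0,0,-0.001],"spin":0},{"offset":[0,0,-0.0015],"spin":0},{"offset":[0,0,-0.002],"spin":0},{"offset":[0,0,-0.0025],"spin":0},{"offset":[0,0,-0.003],"spin":0},{"offset":[0,0,-0.003],"spin":0},{"offset":[0,0,-0.003],"spin":0}]'
```

```text
clock: 21.97
eef_pos: [475.0, -425.7, 33.9]
eef_rot: [3.142, 0.004, 1.196]
wrist_force: [-2.5, -4.7, 3.2]
finger_gap: 13.6
clock: 22.63
eef_pos: [475.1, -426.3, 31.3]
eef_rot: [3.141, 0.005, 1.196]
wrist_force: [-2.3, -5.2, 4.0]
finger_gap: 13.7
```

```bash
python3 -m crank '[{"offset":[0,0,-0.0005],"spin":0},{"offset":[0,0,-0.001],"spin":0},{"offset":[0,0,-0.0015],"spin":0},{"offset":[0,0,-0.002],"spin":0},{"offset":[0,0,-0.0025],"spin":0},{"offset":[0,0,-0.0025],"spin":0},{"offset":[0,0,-0.0025],"spin":0},{"offset":[0,0,-0.0025],"spin":0}]'
python3 -c "
from h import *
s=manip.read_state();print(s['wrist_force'],s['moment'],s['eef_pos'])"
```

```text
clock: 23.3
eef_pos: [475.1, -426.7, 29.0]
eef_rot: [3.14, 0.005, 1.196]
wrist_force: [-2.5, -5.4, 4.6]
finger_gap: 13.7
[-2.47911935 -5.36107943  4.58246619] [-0.17448145  0.21108855  0.10962855] [ 475.05370675 -426.6905214    29.00810687]
```

```bash
python3 -m crank '[{"offset":[0,0,-0.0004],"spin":0},{"offset":[0,0,-0.0008],"spin":0},{"offset":[0,0,-0.0012],"spin":0},{"offset":[0,0,-0.0015],"spin":0},{"offset":[0,0,-0.0015],"spin":0},{"offset":[0,0,-0.0015],"spin":0},{"offset":[0,0,-0.0015],"spin":0},{"offset":[0,0,-0.0015],"spin":0}]'
python3 -c "
from h import *
s=manip.read_state();print(s['wrist_force'],s['moment'],s['eef_pos'])"
```

```text
clock: 23.97
eef_pos: [475.1, -426.9, 28.6]
eef_rot: [3.14, 0.006, 1.196]
wrist_force: [-7.2, -0.5, 14.1]
finger_gap: 13.6
[-7.1576435 -0.5368748 14.1345889] [0.70864963 0.93203864 0.15499528] [ 475.11370068 -426.91447968   28.58876251]
```

The base is flat now, since the force climbed sharply. I'll relax the load and then open.

```bash
python3 -m crank '[{"offset":[0,0,0.0003],"spin":0},{"offset":[0,0,0.0005],"spin":0},{"offset":[0,0,0.0005],"spin":0},{"offset":[0,0,0.0005],"spin":0},{"offset":[0,0,0.0005],"spin":0},{"offset":[0,0,0.0005],"spin":0},{"offset":[0,0,0.0005],"spin":0},{"offset":[0,0,0.0005],"spin":0}]'
python3 -m crank '[{"offset":[0,0,0],"spin":0},{"offset":[0,0,0],"spin":0},{"offset":[0,0,0],"spin":0},{"offset":[0,0,0],"spin":0},{"offset":[0,0,0],"spin":0},{"offset":[0,0,0],"spin":0},{"offset":[0,0,0],"spin":0},{"offset":[0,0,0],"spin":0}]' 0.45
python3 -m crank '[{"offset":[0,0,0.005],"spin":0},{"offset":[0,0,0.015],"spin":0},{"offset":[0,0,0.03],"spin":0},{"offset":[0,0,0.05],"spin":0},{"offset":[0,0,0.07],"spin":0},{"offset":[0,0,0.09],"spin":0},{"offset":[0,0,0.11],"spin":0},{"offset":[0,0,0.12],"spin":0}]'
python3 -m crank '[{"offset":[-0.02,0,0.02],"spin":0},{"offset":[-0.04,0,0.04],"spin":0},{"offset":[-0.06,0,0.05],"spin":0},{"offset":[-0.08,0,0.05],"spin":0},{"offset":[-0.1,0,0.05],"spin":0},{"offset":[-0.12,0,0.05],"spin":0},{"offset":[-0.13,0,0.05],"spin":0},{"offset":[-0.13,0,0.05],"spin":0}]'
python3 - <<'E'
from h import *
ims=[]
for n in("top","side"):
    p=manip.camera(n);print(n,[np.round(x["location"]) for x in manip.search_frame(p,"pan_in")],[np.round(x["location"]) for x in manip.search_frame(p,"nut1")])
    if n=="side": ims.append(cv2.resize(p["pixels"][:,:,::-1],(400,300)))
    sl=np.s_[160:310,300:500] if n=="top" else np.s_[100:250,230:430]
    ims.append(cv2.resize(p["pixels"][sl][:,:,::-1],(400,300),interpolation=cv2.INTER_CUBIC))
    if n=="top": ims.append(cv2.resize(p["pixels"][:,:,::-1],(400,300)))
cv2.imwrite("pics/f.png",np.vstack([np.hstack(ims[:2]),np.hstack(ims[2:])]))
E
```

```text
clock: 24.63
eef_pos: [475.1, -426.8, 29.0]
eef_rot: [3.14, 0.005, 1.196]
wrist_force: [-1.7, -1.2, 1.6]
finger_gap: 13.6
clock: 25.3
eef_pos: [475.1, -426.8, 29.0]
eef_rot: [3.14, 0.005, 1.196]
wrist_force: [0.7, 0.3, 0.3]
finger_gap: 42.3
clock: 25.97
eef_pos: [475.7, -427.3, 152.7]
eef_rot: [3.136, 0.007, 1.196]
wrist_force: [-0.2, -0.2, 0.4]
finger_gap: 42.3
clock: 26.63
eef_pos: [344.4, -427.5, 203.2]
eef_rot: [3.136, 0.007, 1.194]
wrist_force: [-0.3, -0.1, -0.2]
finger_gap: 42.4
top [array([ 500., -350.,   11.])] [array([483., 342.,  21.]), array([464., 233.,  19.]), array([704., 142.,  23.]), array([ 519., -298.,   28.]), array([532.,  50.,  20.]), array([ 509., -317.,   84.])]
side [array([ 508., -353.,   42.])] [array([468., 242.,  21.]), array([531.,  55.,  21.]), array([476., 346.,  22.]), array([ 509., -310.,   34.]), array([ 507., -310.,   66.])]
```

View pics/f.png

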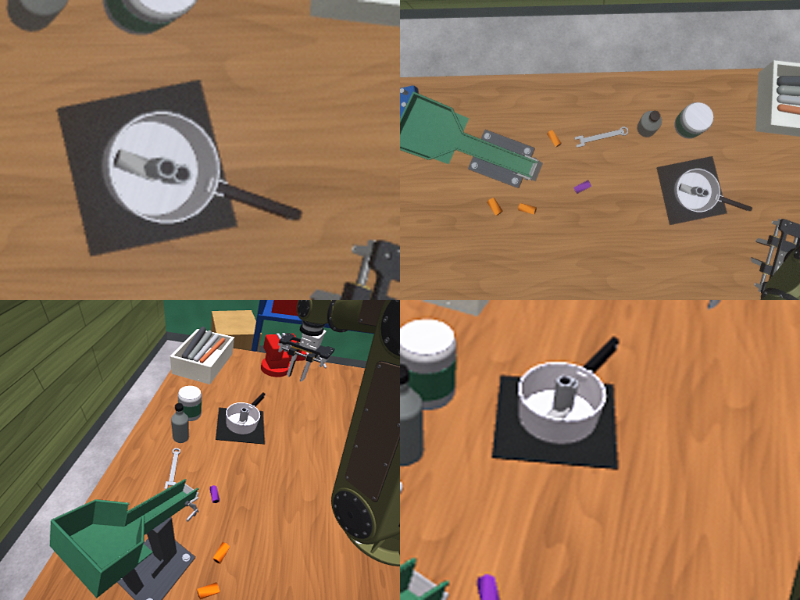

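The pan sits level on the mat, about 6 mm off centre with the foot fully on it. All three nuts are inside, the decoys and bystanders are where they were, and the gripper is clear.

```bash
python3 -c "
from cell import manip
print(manip.sign_off())"
```

```text
the job is handed in; nothing more can be done
None
```

The job is done and handed in: the pan, with all three long nuts inside, stands on the rubber mat and the gripper is clear of it. The last move ended at 26.6 s of the 54 s allowed.

- **Dispensing:** I gripped the handle at 60 N, the gripper's maximum, so below the 110 N you called firm. The handle did not visibly slip during the carry. I then felt for the paddle, meeting it at about 2 N, and pushed until the gate dropped. The push measured about 4.5 N, with a brief 9 N reading as the nuts landed.
- **Setting down:** The pan hung slightly nose-down, so its far edge touched the mat first. I eased it flat (14 N peak reading), took the load off, let go and backed away.
- **Last checks:** Both cameras show the pan level and about 6 mm off the mat's centre, with its foot fully on the mat. One nut lies flat and two stand upright. The chute is empty, and the paint tin, oil bottle, wrench and coloured look-alikes look unmoved.
- **Disagreement:** The nut finder reported only two of the three nuts in each of the final views, because the two upright ones hide each other. The top picture clearly shows three.

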